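# Draw the order clipboard out from under the kit boxes

## Task

The order clipboard has been left under a pile of three small kit boxes in the railed stand. Slide the clipboard out from under the pile, leaving the boxes stacked and standing in the stand (do not lift them off, and do not knock anything else about), then lay the clipboard down flat, paper side up, inside the shallow tray; do not drop it in.

Things in the scene. Friction and masses are not known exactly. Their poses are not given: they have to be found in the camera images.
- stand: low stand fixed to the bench: grey deck plate 166 (x) x 130 (y) x 4 mm, 6 mm wire guard rail all round, its axis 22 mm above the bench, on four 8 mm posts at x +-76, y +-58 mm; 15 mm free gap between deck and rail. Origin: centre of the underside, on the bench; z up. The clipboard is drawn out under the front rail, along the stand's -y; that rail then holds the boxes back
- board: clipboard: brown hardboard 120 (x) x 185 (y) x 4 mm, white paper on top, steel clip across its -y end; 150 g, loose. Lies on the deck, clip end 75 to 90 mm out beyond the front rail, 4 mm clear of the bench. Origin: centre of its underside; z up out of the paper. Tail 92.5 mm from it towards +y: about 110 mm of travel takes the tail past the front rail
- board_clip (a point): centre of the steel clip: a bar 48 (board's x) x 15 (board's y) x 18 mm high standing on the board's top face, 76.5 mm from the board's centre towards its -y end. The point is 13 mm above the board's underside, the bar's top 22 mm above it. Can be pinched across its 15 mm thickness. It starts about 66 mm in front of the front rail
- carton_low: lowest kit box, closed brown card, 104 (x) x 88 (y) x 26 mm, about 90 g, on the clipboard inside the rail, up to 20 mm behind the front rail. It rides along with the clipboard until it meets the rail, and sinks 4 mm on to the deck when the clipboard is gone. Origin: centre of its underside; z up
- carton_mid: middle kit box, closed brown card, 92 (x) x 78 (y) x 24 mm, about 70 g, loose on top of the lowest box. Origin: centre of its underside; z up
- carton_top: top kit box, closed white card, tall and narrow, 46 (x) x 46 (y) x 90 mm high, about 50 g, standing loose and upright on the middle box; it topples if jerked. Origin: centre of its underside; z up
- tray: empty shallow blue plastic tray, open on top, 206 (its x) x 281 (its y) x 25 mm high, walls and floor 3 mm thick, 0.4 kg, loose on the bench to the right of the stand. Origin: centre of its underside. The clipboard fits flat on its floor lengthwise, with some 45 mm to spare at each end and 40 mm at each side
- tape_roll: bystander: roll of brown packing tape lying flat, 104 mm across, 48 mm high. Origin: centre of its underside
- flask: bystander: white drinking flask, 68 mm across, 190 mm high. Origin: centre of its underside
- bead_tub: bystander: small tub with a white lid, 72 mm across, 70 mm high. Origin: centre of its underside
There are look-alikes about, which are no part of the job. Of the things shaped like the board, the brown one is meant. Leave any turquoise look-alike of the carton_low alone.

How it is judged:
By the outcome, as a careful person would: the job done as asked, in the order asked, and still so for the second after the job is handed in, with the robot touching nothing.
It also fails if it takes over 40 s, if anything falls off the work surface, if the arm or the gripper's body presses on something with over 40 N, if the wrist force passes 120 N, or if a joint passes its speed limit or range.

## Robot

A 6-joint arm with a two-finger parallel gripper is mounted at the origin on the work surface. World frame = base frame: x ahead of the robot, y to its left, z up, the work surface at z = 0. Lengths are in m, angles in degrees, forces in N, time in s.
With the tool pointing down it reaches from about 0.25 to 0.85 m from the base axis. Payload 12.5 kg.
Tool frame: the origin (TCP) lies at the very end of the fingers, on their centre line; the grasp point (between the pads) lies 19 mm behind it; z points along the fingers, x is the direction in which the jaws open and shut, and the axes are right-handed (so a half turn about z gives the same grasp; the last joint's range is limited). The gripper opens to 93 mm and grips with 3 to 60 N. Pads are 15 mm wide; open, the fingers measure 128 mm over their backs; the gripper's body (75 mm by 188 mm) begins 65 mm behind the grasp point.
Start: joints at [-79.618, 20.094, 94.641, -0, 65.266, -4.847], TCP at [0.144, -0.531, 0.219] pointing down, gripper open.
Joint ranges: [-157.81, 157.81], [-45, 120.19], [0.68, 151.7], [-89.99, 269.99], [4.06, 180], [-164.3, 164.3]. Speed limits (degrees/s): [127.2, 127.2, 159.86, 180, 180, 180].

## Interface

Orientations are given as a 3x3 rotation matrix whose columns are the frame's x, y, z axes.
In Python, from station import observe, camera, hand_in gives the robot as it stands.
- The arm moves only by the tool jog_arm, never from a script. Its arguments are lists of equal length, an entry for each row: "dp": the shift along the tool's x, y, z in m, a list of three; "delta_rot": the turn, a rotation vector about the tool's x, y, z in rad, a list of three; "grip": the finger opening in m, from 0 to 0.093. In form: {"dp": [[tx, ty, tz], ...], "delta_rot": [[wx, wy, wz], ...], "grip": [grip, ...]}. A call has 1 to 5 rows; each row is the pose to reach, as a shift and turn from the pose commanded when the call began, along the tool's axes at that moment; what a row does not reach only later rows make up. A row lasts 1/10 s, in which the tool goes at most 50 mm and 8.59 degrees, less where a joint would pass 70% of its speed; a pose out of reach is approached as far as the arm can. A call with a gripper value outside its range is refused whole. The fingers move at their own pace and stop on an object; "squeeze" is the grip in N (left out, the last holds). Time passes only in rows, so rows that repeat a pose let the fingers close. It gives the time, the measured TCP pose, the force and the opening at its end, in the units of the state.
- observe(): the state, without advancing time (a new reading comes with each control period).
- camera(name): name is "scene" or "top"; returns a dict with "frame" (384x512x3 uint8, blue, green, red), "intrinsics" (3x3 intrinsics, pixels), "extrinsics" (4x4, takes a point from camera to world coordinates). Camera axes: x right, y down, z forward; pixel columns grow to the right and rows downward; lengths in m; the calibration is good to about 2 mm. A picture is of the moment at which its call begins. There is no depth.
- hand_in(): hands the job in, once; it reports no verdict.
The state is a dict: "time": time; "joint_positions": joint angles; "qvel": joint speeds; "tau": joint torques, N m; "tcp_pos": TCP position; "eef_rot": TCP orientation; "ft_force": force on the tool from outside, world axes, zero at the start; "ft_torque": the same for the moment, N m; "grip_width": opening from 0.0 (shut) to 1.0 (fully open).
Only numpy, scipy, OpenCV 4.12 (cv2) and the standard library are available. Lean on these libraries where they do the work, as an engineer would, in place of code of your own. Each camera call takes 0.05 s, during which the arm holds its last target. There are 200 camera calls.

## Working session

There is one attempt and no reset: what is moved stays moved. The work goes in short steps, Python scripts to look and compute and a tool call to move; the robot and the scene stay as the last step left them, time stands still between calls to the robot, and variables do not carry over. Pictures are saved under pics/ and viewed, about 8 in all and at most 12, crops included, and the job is handed in when it is done.

Besides the shell and the picture viewer there is one more tool, called after "Emit:" as name(argument=value, ...) on one line, values as JSON. jog_arm: Moves the arm, as the interface text tells. Its arguments: {"type":"object","properties":{"dp":{"type":"array","items":{"type":"array","items":{"type":"number"}}},"delta_rot":{"type":"array","items":{"type":"array","items":{"type":"number"}}},"grip":{"type":"array","items":{"type":"number"}},"squeeze":{"type":"number"}},"required":["dp","delta_rot","grip"]}

```bash
mkdir -p pics; ls; python3 - <<'E'
from station import observe,camera
import cv2,numpy as np
for n in("scene","top"):
    c=camera(n);cv2.imwrite(f"pics/{n}0.png",c["frame"]);print(n,np.round(c["intrinsics"],1).tolist(),np.round(c["extrinsics"],3).tolist())
o=observe();print(o["time"],o["tcp_pos"],np.round(o["eef_rot"],3),o["grip_width"],o["ft_force"])
E
```

```text
pics
scene [[349.9, 0.0, 252.0], [0.0, 349.9, 192.4], [0.0, 0.0, 1.0]] [[-0.598, 0.594, -0.537, 1.156], [0.801, 0.446, -0.398, 0.527], [0.003, -0.669, -0.743, 0.872], [0.0, 0.0, 0.0, 1.0]]
top [[450.0, 0.0, 251.7], [0.0, 450.0, 187.4], [0.0, 0.0, 1.0]] [[-0.048, -0.978, 0.204, 0.346], [-0.999, 0.048, -0.005, 0.114], [-0.005, -0.204, -0.979, 1.283], [0.0, 0.0, 0.0, 1.0]]
0.1 [ 0.14444128 -0.53040054  0.21819078] [[ 0.263 -0.965 -0.   ]
 [-0.965 -0.263  0.001]
 [-0.001 -0.    -1.   ]] 0.9985952631914518 [-0.28961926  0.21073777  0.38900219]
```

View pics/top0.png

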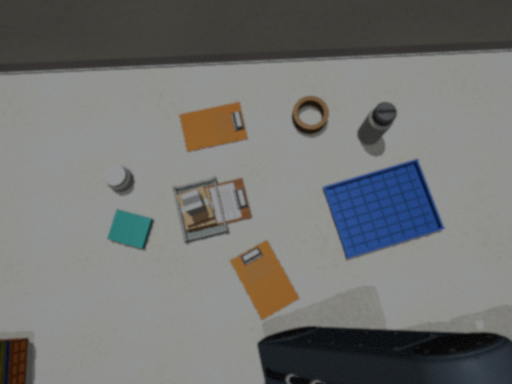

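View pics/scene0.png

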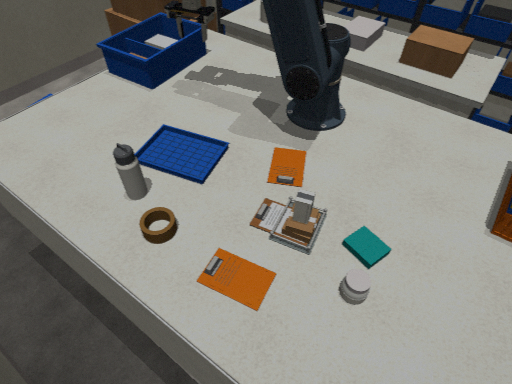

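The top view shows the stand near (203,210) with the clip near (242,198) pointing right (world −y), and the tray near (382,209). Two orange look-alike boards lie at (214,127) and (265,280). Next I'll enlarge the stand area and measure the tray.

```bash
cat > h.py <<'E'
import numpy as np,cv2
from station import observe,camera
def ray(c,uv,z):
    K=np.array(c["intrinsics"]);T=np.array(c["extrinsics"])
    d=T[:3,:3]@np.linalg.solve(K,[uv[0],uv[1],1]);o=T[:3,3]
    return o+d*(z-o[2])/d[2]
def proj(c,p):
    K=np.array(c["intrinsics"]);T=np.array(c["extrinsics"])
    q=K@(T[:3,:3].T@(np.array(p)-T[:3,3]));return q[:2]/q[2]
E
python3 - <<'E'
from h import *
t=camera("top");s=camera("scene")
hsv=cv2.cvtColor(t["frame"],cv2.COLOR_BGR2HSV)
m=cv2.inRange(hsv,(105,120,60),(125,255,255))
cs=max(cv2.findContours(m,0,2)[0],key=cv2.contourArea)
r=cv2.minAreaRect(cs);b=cv2.boxPoints(r)
P=np.array([ray(t,p,.025) for p in b]);print(P.round(3),P.mean(0).round(3),np.linalg.norm(np.diff(P,axis=0),axis=1))
a=cv2.resize(t["frame"][165:250,165:265],None,fx=6,fy=6,interpolation=2)
b=cv2.resize(s["frame"][180:260,240:340],None,fx=6,fy=6,interpolation=2)
cv2.imwrite("pics/a.png",a);cv2.imwrite("pics/b.png",b)
E
```

```text
[[ 0.599 -0.096  0.025]
 [ 0.673 -0.386  0.025]
 [ 0.464 -0.421  0.025]
 [ 0.395 -0.14   0.025]] [ 0.533 -0.261  0.025] [0.29899072 0.21189122 0.28914035]
```

View pics/a.png

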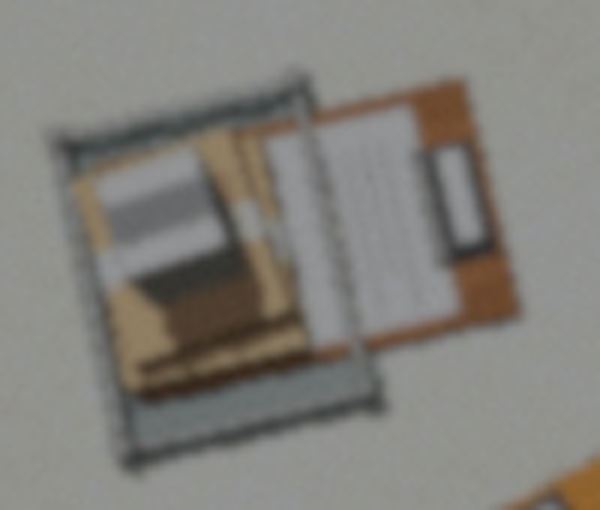

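View pics/b.png

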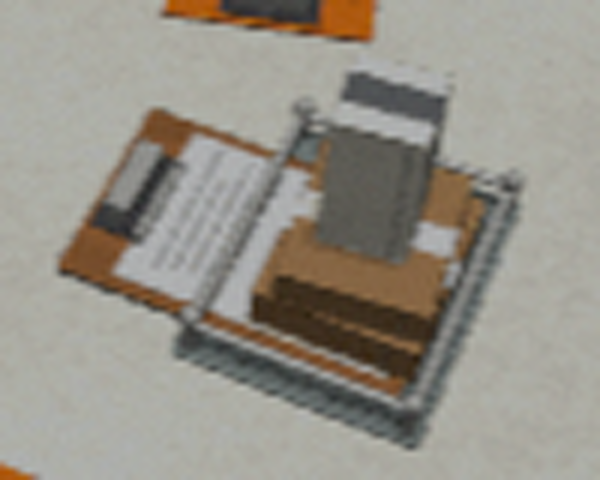

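```bash
python3 - <<'E'
from h import *
t=camera("top");s=camera("scene")
f=lambda l,z:np.array([ray(t,((x+.5)/6-.5+165,(y+.5)/6-.5+165),z) for x,y in l])
g=lambda l,z:np.array([ray(s,((x+.5)/6-.5+240,(y+.5)/6-.5+180),z) for x,y in l])
ang=lambda d:np.degrees(np.arctan2(d[1],d[0]))
R=f([(60,137),(303,80),(377,400),(130,460)],.022);print("rail top",R.round(3),np.linalg.norm(np.diff(R,axis=0),axis=1).round(3),R.mean(0).round(3))
print("front rail dir",ang(R[1]-R[2]),"side",ang(R[1]-R[0])+90,ang(R[2]-R[3])+90,"back",ang(R[0]-R[3]))
R=g([(305,107),(515,183),(410,400),(193,315)],.022);print("rail scene",R.round(3),R.mean(0).round(3))
B=f([(462,80),(520,315)],.008);print("board front",B.round(3),np.linalg.norm(B[0]-B[1]),ang(B[0]-B[1]))
B2=g([(155,110),(62,268)],.008);print("scene",B2.round(3),np.linalg.norm(B2[0]-B2[1]))
print("clip top",f([(461,197)],.026).round(3),g([(138,175)],.026).round(3))
# tray: corners by hand from full top image rim
T=np.array([ray(t,p,.025) for p in [(323,187),(417,161),(442,230),(347,257)]]);print(T.round(3),T.mean(0).round(3),ang(T[0]-T[1]),ang(T[3]-T[2]),np.linalg.norm(np.diff(T,axis=0),axis=1))
T=np.array([ray(s,p,.025) for p in [(170,126),(228,146),(200,181),(136,155)]]);print(T.round(3),T.mean(0).round(3),np.linalg.norm(np.diff(T,axis=0),axis=1))
E
```

```text
rail top [[0.619 0.328 0.022]
 [0.642 0.211 0.022]
 [0.486 0.181 0.022]
 [0.464 0.297 0.022]] [0.119 0.158 0.118] [0.553 0.254 0.022]
front rail dir 10.835242873496108 side 10.747716965038236 10.901628280408787 back 11.119582648537248
rail scene [[0.484 0.184 0.022]
 [0.462 0.3   0.022]
 [0.611 0.324 0.022]
 [0.632 0.213 0.022]] [0.547 0.255 0.022]
board front [[0.641 0.135 0.008]
 [0.525 0.113 0.008]] 0.11819458373729946 11.001280377871527
scene [[0.524 0.114 0.008]
 [0.64  0.137 0.008]] 0.11869164666073714
clip top [[0.58  0.138 0.026]] [[0.579 0.141 0.026]]
[[ 0.599 -0.096  0.025]
 [ 0.662 -0.373  0.025]
 [ 0.46  -0.418  0.025]
 [ 0.399 -0.146  0.025]] [ 0.53  -0.258  0.025] 102.83127848433251 102.76042924360301 [0.28407427 0.20694338 0.27870577]
[[ 0.455 -0.394  0.025]
 [ 0.411 -0.136  0.025]
 [ 0.606 -0.097  0.025]
 [ 0.648 -0.369  0.025]] [ 0.53  -0.249  0.025] [0.26176536 0.19909917 0.27526322]
```

```bash
python3 - <<'E'
from h import *
t=camera("top");s=camera("scene")
f=lambda l,z:np.array([ray(t,((x+.5)/6-.5+165,(y+.5)/6-.5+165),z) for x,y in l])
g=lambda l,z:np.array([ray(s,((x+.5)/6-.5+240,(y+.5)/6-.5+180),z) for x,y in l])
a=np.radians(11);A=np.array([[np.cos(a),np.sin(a)],[-np.sin(a),np.cos(a)]])
c=np.array([.580,.1395])
L=lambda P:(A@(P[:,:2]-c).T).T.round(3)  # board frame rel. clip
print("top carton top, scene",L(g([(330,125),(350,68),(450,85),(437,150)],.148)))
print("base scene",L(g([(318,242),(408,262)],.058)))
print("top carton top, top cam",L(f([(95,183),(195,150),(222,240),(100,280)],.148)))
print("mid front/low front top cam",L(f([(235,130)],.058)),L(f([(265,145),(308,345)],.034)), "rail",L(f([(303,80),(377,400)],.022)))
o=observe();R=np.array(o["eef_rot"]);x=np.array([.580,.1395,.10])
print("move tool axes",R.T@(x-o["tcp_pos"]))
E
```

```text
top carton top, scene [[ 0.026  0.107]
 [-0.01   0.103]
 [-0.021  0.148]
 [ 0.019  0.156]]
base scene [[0.023 0.108]
 [0.016 0.152]]
top carton top, top cam [[ 0.02   0.151]
 [ 0.024  0.107]
 [-0.017  0.104]
 [-0.021  0.158]]
mid front/low front top cam [[0.05  0.093]] [[ 0.045  0.083]
 [-0.053  0.084]] rail [[ 0.074  0.059]
 [-0.084  0.059]]
move tool axes [-0.53218925 -0.59623141  0.11865758]
```

```bash
python3 - <<'E'
from h import *
t=camera("top")
cv2.imwrite("pics/c.png",cv2.resize(t["frame"][175:240,170:225],None,fx=10,fy=9,interpolation=2))
E
```

Emit:
jog_arm(dp=[[-0.02, -0.022, 0], [-0.05, -0.056, 0], [-0.08, -0.09, 0], [-0.11, -0.123, 0], [-0.14, -0.157, 0]], delta_rot=[[0, 0, 0], [0, 0, 0], [0, 0, 0], [0, 0, 0], [0, 0, 0]], grip=[0.04, 0.04, 0.04, 0.04, 0.04], squeeze=45)

```text
time: 0.95
tcp_pos: [0.2598, -0.3528, 0.2187]
eef_rot: [[0.262, -0.965, 0.0], [-0.965, -0.262, -0.0], [0.0, -0.0, -1.0]]
ft_force: [0.7, -0.2, -0.1]
grip_width: 0.618
```

Emit:
jog_arm(dp=[[-0.03, -0.034, 0], [-0.06, -0.067, 0], [-0.09, -0.101, 0], [-0.12, -0.134, 0], [-0.15, -0.168, 0]], delta_rot=[[0, 0, 0], [0, 0, 0], [0, 0, 0], [0, 0, 0], [0, 0, 0]], grip=[0.04, 0.04, 0.04, 0.04, 0.04])

```text
time: 1.45
tcp_pos: [0.3826, -0.1639, 0.2189]
eef_rot: [[0.263, -0.965, 0.001], [-0.965, -0.263, -0.0], [0.001, -0.001, -1.0]]
ft_force: [1.4, -0.1, 0.8]
grip_width: 0.43
```

Emit:
jog_arm(dp=[[-0.03, -0.034, 0], [-0.06, -0.067, 0], [-0.09, -0.101, 0], [-0.12, -0.134, 0], [-0.14, -0.157, 0]], delta_rot=[[0, 0, 0], [0, 0, 0], [0, 0, 0], [0, 0, 0], [0, 0, 0]], grip=[0.04, 0.04, 0.04, 0.04, 0.04])

```text
time: 1.95
tcp_pos: [0.4976, 0.0133, 0.2187]
eef_rot: [[0.264, -0.965, 0.0], [-0.965, -0.264, 0.0], [-0.0, -0.001, -1.0]]
ft_force: [0.0, -0.3, -0.5]
grip_width: 0.432
```

Emit:
jog_arm(dp=[[-0.03, -0.034, 0], [-0.06, -0.067, 0], [-0.09, -0.101, 0], [-0.102, -0.114, 0], [-0.102, -0.114, 0]], delta_rot=[[0, 0, 0.02], [0, 0, 0.04], [0, 0, 0.06], [0, 0, 0.073], [0, 0, 0.073]], grip=[0.04, 0.04, 0.04, 0.04, 0.04])

```text
time: 2.45
tcp_pos: [0.5803, 0.141, 0.2181]
eef_rot: [[0.194, -0.981, -0.0], [-0.981, -0.194, 0.0], [-0.0, 0.0, -1.0]]
ft_force: [-0.8, -0.8, -0.2]
grip_width: 0.429
```

```bash
python3 - <<'E'
from h import *
o=observe();R=np.array(o["eef_rot"]);print(o["time"],o["tcp_pos"],R.round(3),o["grip_width"],np.degrees(np.arctan2(R[1,0],R[0,0])))
print("to clip",R.T@(np.array([.580,.139,.011])-o["tcp_pos"]))
E
```

```text
2.45 [0.58033134 0.14100048 0.21805647] [[ 0.194 -0.981 -0.   ]
 [-0.981 -0.194  0.   ]
 [-0.     0.    -1.   ]] 0.4294874321526216 -78.83127057327304
to clip [0.00193321 0.00064862 0.20705636]
```

Emit:
jog_arm(dp=[[0.002, 0.001, 0.03], [0.002, 0.001, 0.07], [0.002, 0.001, 0.11], [0.002, 0.001, 0.14], [0.002, 0.001, 0.14]], delta_rot=[[0, 0, 0], [0, 0, 0], [0, 0, 0], [0, 0, 0], [0, 0, 0]], grip=[0.04, 0.04, 0.04, 0.04, 0.04])

```text
time: 2.95
tcp_pos: [0.5765, 0.1356, 0.0753]
eef_rot: [[0.191, -0.982, -0.007], [-0.982, -0.191, -0.001], [-0.0, 0.007, -1.0]]
ft_force: [-1.0, 0.5, -0.3]
grip_width: 0.433
```

```bash
python3 - <<'E'
from h import *
o=observe();print(o["tcp_pos"])
s=camera("scene")
cv2.imwrite("pics/d.png",cv2.resize(s["frame"][150:260,220:340],None,fx=5,fy=5,interpolation=2))
print(5*(proj(s,o["tcp_pos"])-[220,150]),5*(proj(s,[o["tcp_pos"][0],o["tcp_pos"][1],.026])-[220,150]))
E
```

```text
[0.57648318 0.13561407 0.07525468]
[209.93720306 235.75979491] [208.03093975 287.55383248]
```

View pics/d.png

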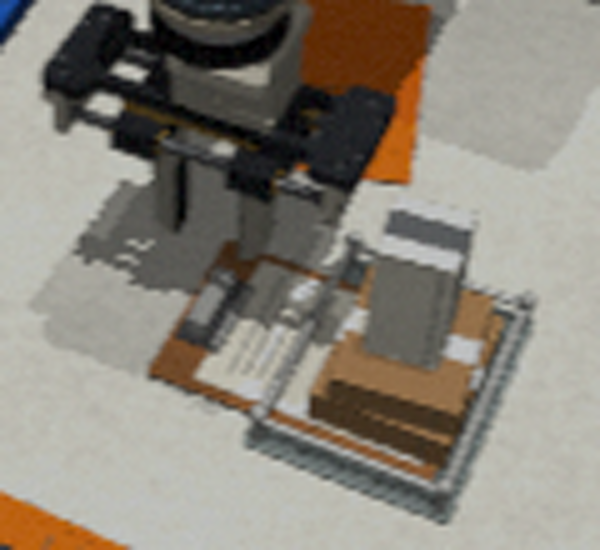

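The scene crop shows the fingers above the clip, whose top is near (211,298). The body's right end stays left of the white carton. I'll settle and recheck the pose.

Emit:
jog_arm(dp=[[0, 0, 0], [0, 0, 0]], delta_rot=[[0, 0, 0], [0, 0, 0]], grip=[0.04, 0.04])

```text
time: 3.2
tcp_pos: [0.5802, 0.1369, 0.0807]
eef_rot: [[0.191, -0.981, 0.003], [-0.981, -0.191, 0.0], [0.0, -0.003, -1.0]]
ft_force: [-0.2, 0.1, 0.6]
grip_width: 0.427
```

```bash
python3 - <<'E'
from h import *
s=camera("scene");o=observe();R=np.array(o["eef_rot"])
print("clip",ray(s,(220+210.5/5,150+298/5),.026))
print(o["time"],o["tcp_pos"],"to clip",R.T@(np.array([.580,.139,.011])-o["tcp_pos"]))
E
```

```text
clip [0.58241102 0.14176819 0.026     ]
3.25 [0.58011023 0.13701732 0.08051232] to clip [-1.97550941e-03 -7.34814414e-05  6.95125682e-02]
```

Emit:
jog_arm(dp=[[-0.002, 0, 0.012], [-0.002, 0, 0.027], [-0.002, 0, 0.042], [-0.002, 0, 0.052], [-0.002, 0, 0.055]], delta_rot=[[0, 0, 0], [0, 0, 0], [0, 0, 0], [0, 0, 0], [0, 0, 0]], grip=[0.04, 0.04, 0.04, 0.04, 0.04])

```text
time: 3.75
tcp_pos: [0.5779, 0.1388, 0.0217]
eef_rot: [[0.192, -0.981, -0.003], [-0.981, -0.192, -0.0], [-0.0, 0.003, -1.0]]
ft_force: [0.2, 0.1, -0.5]
grip_width: 0.429
```

Emit:
jog_arm(dp=[[0, 0, 0.005], [0, 0, 0.01], [0, 0, 0.0135], [0, 0, 0.0135], [0, 0, 0.0135]], delta_rot=[[0, 0, 0], [0, 0, 0], [0, 0, 0], [0, 0, 0], [0, 0, 0]], grip=[0.04, 0.04, 0.04, 0.04, 0.04])

```text
time: 4.25
tcp_pos: [0.5789, 0.139, 0.0103]
eef_rot: [[0.192, -0.981, 0.0], [-0.981, -0.192, 0.0], [0.0, -0.0, -1.0]]
ft_force: [-0.4, -0.5, 1.0]
grip_width: 0.431
```

```bash
python3 - <<'E'
from h import *
s=camera("scene");o=observe();print(o["time"],o["tcp_pos"],o["ft_force"])
cv2.imwrite("pics/e.png",cv2.resize(s["frame"][160:260,220:340],None,fx=5,fy=5,interpolation=2))
E
```

```text
4.3 [0.57900423 0.13906352 0.01039512] [ 0.15840219 -0.3383081   0.19880306]
```

View pics/e.png

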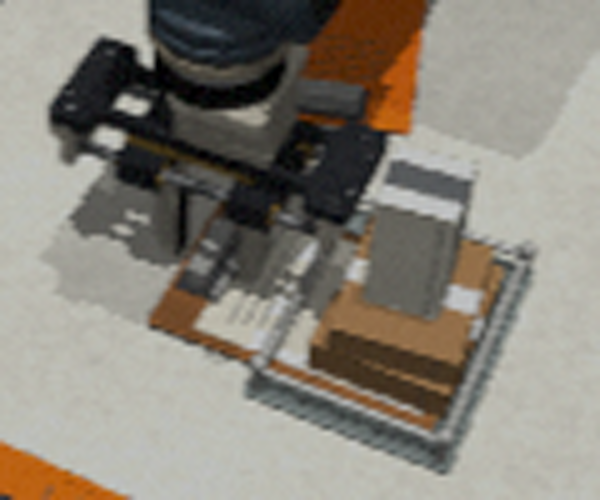

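The fingers straddle the clip (around (215,260)) with the pile clear to the right. I'll close gently.

Emit:
jog_arm(dp=[[0, 0, 0], [0, 0, 0], [0, 0, 0], [0, 0, 0], [0, 0, 0]], delta_rot=[[0, 0, 0], [0, 0, 0], [0, 0, 0], [0, 0, 0], [0, 0, 0]], grip=[0.036, 0.032, 0.029, 0.026, 0.023], squeeze=10)

```text
time: 4.8
tcp_pos: [0.5788, 0.139, 0.0102]
eef_rot: [[0.192, -0.981, 0.0], [-0.981, -0.192, 0.0], [-0.0, -0.0, -1.0]]
ft_force: [-0.5, -0.3, 0.1]
grip_width: 0.256
```

Emit:
jog_arm(dp=[[0, 0, 0], [0, 0, 0], [0, 0, 0], [0, 0, 0], [0, 0, 0]], delta_rot=[[0, 0, 0], [0, 0, 0], [0, 0, 0], [0, 0, 0], [0, 0, 0]], grip=[0.02, 0.018, 0.016, 0.014, 0.012], squeeze=20)

```text
time: 5.3
tcp_pos: [0.5789, 0.1389, 0.0101]
eef_rot: [[0.192, -0.981, 0.0], [-0.981, -0.192, -0.0], [0.0, 0.0, -1.0]]
ft_force: [0.4, -0.6, 0.2]
grip_width: 0.156
```

Emit:
jog_arm(dp=[[0, 0, 0], [0, 0, 0]], delta_rot=[[0, 0, 0], [0, 0, 0]], grip=[0.005, 0.0], squeeze=45)

```text
time: 5.5
tcp_pos: [0.5788, 0.139, 0.0101]
eef_rot: [[0.192, -0.981, -0.0], [-0.981, -0.192, -0.0], [0.0, 0.0, -1.0]]
ft_force: [0.7, -1.0, 1.1]
grip_width: 0.157
```

Emit:
jog_arm(dp=[[0.0005, 0, 0], [0.0015, 0, 0], [0.003, 0, 0], [0.005, 0, 0], [0.007, 0, 0]], delta_rot=[[0, 0, 0], [0, 0, 0], [0, 0, 0], [0, 0, 0], [0, 0, 0]], grip=[0, 0, 0, 0, 0])

```text
time: 6.0
tcp_pos: [0.5802, 0.132, 0.0102]
eef_rot: [[0.192, -0.981, -0.0], [-0.981, -0.192, 0.0], [-0.0, 0.0, -1.0]]
ft_force: [-0.1, 1.7, 0.7]
grip_width: 0.155
```

Emit:
jog_arm(dp=[[0.002, 0, 0], [0.004, 0, 0], [0.006, 0, 0], [0.008, 0, 0], [0.01, 0, 0]], delta_rot=[[0, 0, 0], [0, 0, 0], [0, 0, 0], [0, 0, 0], [0, 0, 0]], grip=[0, 0, 0, 0, 0])

```text
time: 6.5
tcp_pos: [0.5821, 0.1221, 0.0101]
eef_rot: [[0.192, -0.981, -0.0], [-0.981, -0.192, 0.0], [-0.0, -0.0, -1.0]]
ft_force: [1.0, 1.5, 0.4]
grip_width: 0.158
```

Emit:
jog_arm(dp=[[0.002, 0, 0], [0.004, 0, 0], [0.006, 0, 0], [0.008, 0, 0], [0.01, 0, 0]], delta_rot=[[0, 0, 0], [0, 0, 0], [0, 0, 0], [0, 0, 0], [0, 0, 0]], grip=[0, 0, 0, 0, 0])

```text
time: 7.0
tcp_pos: [0.584, 0.1124, 0.0101]
eef_rot: [[0.192, -0.981, -0.0], [-0.981, -0.192, 0.0], [-0.0, 0.0, -1.0]]
ft_force: [-2.0, 2.3, -0.7]
grip_width: 0.156
```

```bash
python3 - <<'E'
from h import *
s=camera("scene");o=observe();print(o["time"],o["tcp_pos"],o["ft_force"],o["ft_torque"],o["grip_width"])
cv2.imwrite("pics/f.png",cv2.resize(s["frame"][160:260,220:340],None,fx=5,fy=5,interpolation=2))
E
```

```text
7.05 [0.58404665 0.11212984 0.01010779] [-0.4581613   1.53895054  0.11284295] [0.22778264 0.07239097 0.0140596 ] 0.15792635983430192
```

View pics/f.png

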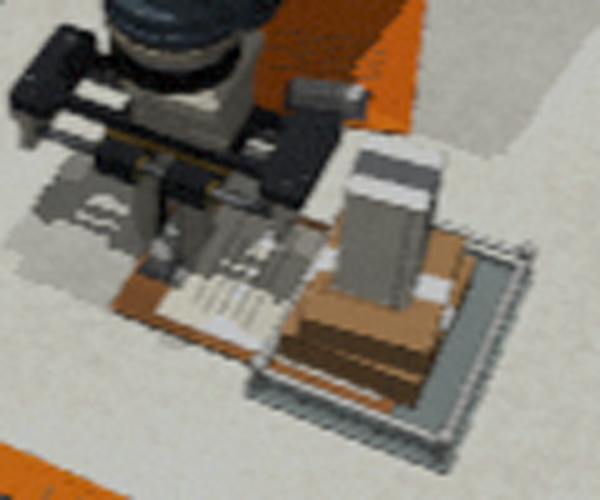

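The pile has ridden forward intact and its front is at the front rail (about (285,345)). I'll keep pulling.

Emit:
jog_arm(dp=[[0.002, 0, 0], [0.004, 0, 0], [0.006, 0, 0], [0.0085, 0, 0], [0.011, 0, 0]], delta_rot=[[0, 0, 0], [0, 0, 0], [0, 0, 0], [0, 0, 0], [0, 0, 0]], grip=[0, 0, 0, 0, 0])

```text
time: 7.55
tcp_pos: [0.5861, 0.1015, 0.0101]
eef_rot: [[0.192, -0.981, -0.0], [-0.981, -0.192, 0.0], [-0.0, 0.0, -1.0]]
ft_force: [-0.6, 2.2, -0.6]
grip_width: 0.158
```

Emit:
jog_arm(dp=[[0.003, 0, 0], [0.006, 0, 0], [0.009, 0, 0], [0.012, 0, 0], [0.015, 0, 0]], delta_rot=[[0, 0, 0], [0, 0, 0], [0, 0, 0], [0, 0, 0], [0, 0, 0]], grip=[0, 0, 0, 0, 0])

```text
time: 8.05
tcp_pos: [0.589, 0.0868, 0.0101]
eef_rot: [[0.192, -0.981, -0.0], [-0.981, -0.192, 0.0], [-0.0, 0.0, -1.0]]
ft_force: [-1.0, 3.3, -0.9]
grip_width: 0.163
```

Emit:
jog_arm(dp=[[0.003, 0, 0], [0.0055, 0, 0], [0.008, 0, 0], [0.0105, 0, 0], [0.013, 0, 0]], delta_rot=[[0, 0, 0], [0, 0, 0], [0, 0, 0], [0, 0, 0], [0, 0, 0]], grip=[0, 0, 0, 0, 0])

```text
time: 8.55
tcp_pos: [0.5915, 0.0741, 0.0101]
eef_rot: [[0.192, -0.981, -0.0], [-0.981, -0.192, 0.0], [-0.0, 0.0, -1.0]]
ft_force: [-0.1, 2.9, -0.3]
grip_width: 0.153
```

Emit:
jog_arm(dp=[[0.0025, 0, 0], [0.005, 0, 0], [0.0075, 0, 0], [0.01, 0, 0], [0.0125, 0, 0]], delta_rot=[[0, 0, 0], [0, 0, 0], [0, 0, 0], [0, 0, 0], [0, 0, 0]], grip=[0, 0, 0, 0, 0])

```text
time: 9.05
tcp_pos: [0.594, 0.0616, 0.0101]
eef_rot: [[0.192, -0.981, 0.0], [-0.981, -0.192, -0.0], [0.0, -0.0, -1.0]]
ft_force: [0.3, 1.0, -1.0]
grip_width: 0.16
```

Emit:
jog_arm(dp=[[0.002, 0, 0], [0.004, 0, 0], [0.006, 0, 0], [0.008, 0, 0], [0.01, 0, 0]], delta_rot=[[0, 0, 0], [0, 0, 0], [0, 0, 0], [0, 0, 0], [0, 0, 0]], grip=[0, 0, 0, 0, 0])

```text
time: 9.55
tcp_pos: [0.5958, 0.052, 0.0101]
eef_rot: [[0.192, -0.981, -0.0], [-0.981, -0.192, -0.0], [0.0, 0.0, -1.0]]
ft_force: [0.0, 0.8, -0.3]
grip_width: 0.16
```

```bash
python3 - <<'E'
from h import *
s=camera("scene");o=observe();print(o["time"],o["tcp_pos"],o["ft_force"],o["ft_torque"],o["grip_width"])
cv2.imwrite("pics/g.png",cv2.resize(s["frame"][160:260,200:340],None,fx=5,fy=5,interpolation=2))
E
```

```text
9.6 [0.59588464 0.05172685 0.01014124] [ 0.17708567 -0.73129518 -0.50839779] [-0.06313242 -0.00121288 -0.0107787 ] 0.159415098121312
```

View pics/g.png

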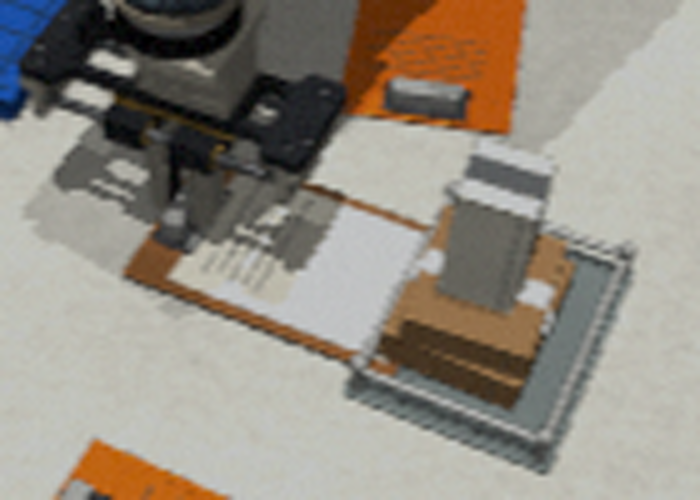

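The pile stands upright against the rail and the board's tail is about to leave. I'll continue to about 130 mm of travel.

Emit:
jog_arm(dp=[[0.002, 0, 0], [0.004, 0, 0], [0.006, 0, 0], [0.008, 0, 0], [0.01, 0, 0]], delta_rot=[[0, 0, 0], [0, 0, 0], [0, 0, 0], [0, 0, 0], [0, 0, 0]], grip=[0, 0, 0, 0, 0])

```text
time: 10.1
tcp_pos: [0.5977, 0.0422, 0.0101]
eef_rot: [[0.192, -0.981, -0.0], [-0.981, -0.192, -0.0], [-0.0, 0.0, -1.0]]
ft_force: [-0.2, 0.4, -1.9]
grip_width: 0.156
```

Emit:
jog_arm(dp=[[0.002, 0, 0], [0.004, 0, 0], [0.006, 0, 0], [0.008, 0, 0], [0.01, 0, 0]], delta_rot=[[0, 0, 0], [0, 0, 0], [0, 0, 0], [0, 0, 0], [0, 0, 0]], grip=[0, 0, 0, 0, 0])

```text
time: 10.6
tcp_pos: [0.5997, 0.0324, 0.0101]
eef_rot: [[0.192, -0.981, 0.0], [-0.981, -0.192, -0.0], [0.0, -0.0, -1.0]]
ft_force: [0.3, -0.5, -1.0]
grip_width: 0.156
```

Emit:
jog_arm(dp=[[0.003, 0, 0], [0.007, 0, 0], [0.012, 0, 0], [0.018, 0, 0], [0.025, 0, 0]], delta_rot=[[0, 0, 0], [0, 0, 0], [0, 0, 0], [0, 0, 0], [0, 0, 0]], grip=[0, 0, 0, 0, 0])

```text
time: 11.1
tcp_pos: [0.6045, 0.0074, 0.0101]
eef_rot: [[0.192, -0.981, -0.0], [-0.981, -0.192, -0.0], [0.0, 0.0, -1.0]]
ft_force: [-0.1, -0.3, -1.6]
grip_width: 0.155
```

```bash
python3 - <<'E'
from h import *
s=camera("scene");o=observe();print(o["time"],o["tcp_pos"],o["ft_force"],o["ft_torque"],o["grip_width"])
cv2.imwrite("pics/i.png",cv2.resize(s["frame"][140:260,190:340],None,fx=5,fy=5,interpolation=2))
E
```

```text
11.15 [0.60475583 0.00648004 0.01017317] [-0.17900137 -2.08391138 -2.10540324] [-0.17195021 -0.00142943  0.01320181] 0.15915503696008368
```

View pics/i.png

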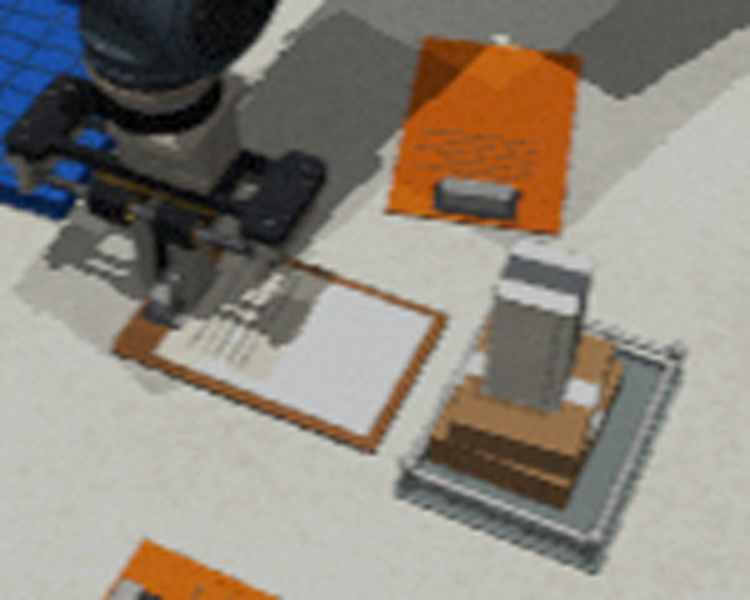

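The board is fully out, flat and gripped, and the pile is still standing inside the rail. I'll lift it and carry it level to the tray.

Emit:
jog_arm(dp=[[0, 0, -0.004], [0, 0, -0.012], [0, 0, -0.024], [0, 0, -0.036], [0, 0, -0.046]], delta_rot=[[0, 0, 0], [0, 0, 0], [0, 0, 0], [0, 0, 0], [0, 0, 0]], grip=[0, 0, 0, 0, 0])

```text
time: 11.65
tcp_pos: [0.6048, 0.0081, 0.0578]
eef_rot: [[0.192, -0.981, 0.001], [-0.981, -0.192, -0.0], [0.0, -0.001, -1.0]]
ft_force: [-0.3, -0.2, -1.4]
grip_width: 0.155
```

Emit:
jog_arm(dp=[[0.006, 0.002, -0.008], [0.018, 0.007, -0.014], [0.034, 0.013, -0.014], [0.054, 0.021, -0.014], [0.076, 0.029, -0.014]], delta_rot=[[0, 0, 0], [0, 0, 0], [0, 0, 0], [0, 0, 0], [0, 0, 0]], grip=[0, 0, 0, 0, 0])

```text
time: 12.15
tcp_pos: [0.5897, -0.074, 0.0698]
eef_rot: [[0.191, -0.982, -0.001], [-0.982, -0.191, 0.0], [-0.0, 0.001, -1.0]]
ft_force: [0.4, 0.1, -0.8]
grip_width: 0.156
```

Emit:
jog_arm(dp=[[0.022, 0.009, 0], [0.044, 0.017, 0], [0.066, 0.026, 0], [0.088, 0.034, 0], [0.11, 0.043, 0]], delta_rot=[[0, 0, 0], [0, 0, 0], [0, 0, 0], [0, 0, 0], [0, 0, 0]], grip=[0, 0, 0, 0, 0])

```text
time: 12.65
tcp_pos: [0.5683, -0.1906, 0.0696]
eef_rot: [[0.191, -0.982, -0.001], [-0.982, -0.191, 0.0], [-0.0, 0.001, -1.0]]
ft_force: [-0.6, -0.7, -1.2]
grip_width: 0.154
```

Emit:
jog_arm(dp=[[0.022, 0.009, 0], [0.044, 0.017, 0], [0.064, 0.025, 0], [0.08, 0.031, 0], [0.09, 0.035, 0]], delta_rot=[[0, 0, 0], [0, 0, 0], [0, 0, 0], [0, 0, 0], [0, 0, 0]], grip=[0, 0, 0, 0, 0])

```text
time: 13.15
tcp_pos: [0.5514, -0.2853, 0.0698]
eef_rot: [[0.19, -0.982, -0.0], [-0.982, -0.19, 0.0], [-0.0, 0.0, -1.0]]
ft_force: [-0.5, -0.2, -1.4]
grip_width: 0.153
```

```bash
python3 - <<'E'
from h import *
s=camera("scene");o=observe();R=np.array(o["eef_rot"]);print(o["time"],o["tcp_pos"],o["ft_force"],o["ft_torque"],o["grip_width"])
print("to go",R.T@(np.array([.5446,-.331,.07])-o["tcp_pos"]))
t=camera("top")
a=cv2.resize(t["frame"][140:270,290:450],None,fx=3,fy=3,interpolation=2)
b=cv2.resize(s["frame"][80:210,100:260],None,fx=3,fy=3,interpolation=2)
cv2.imwrite("pics/j.png",cv2.vconcat([a,b])[:, :])
E
```

```text
13.2 [ 0.55139101 -0.28600585  0.06990154] [-0.63238034 -1.15444383 -1.32050576] [-0.11222522  0.04791796 -0.01181086] 0.15943333605831156
to go [ 4.28853802e-02  1.52130752e-02 -8.59959157e-05]
```

View pics/j.png

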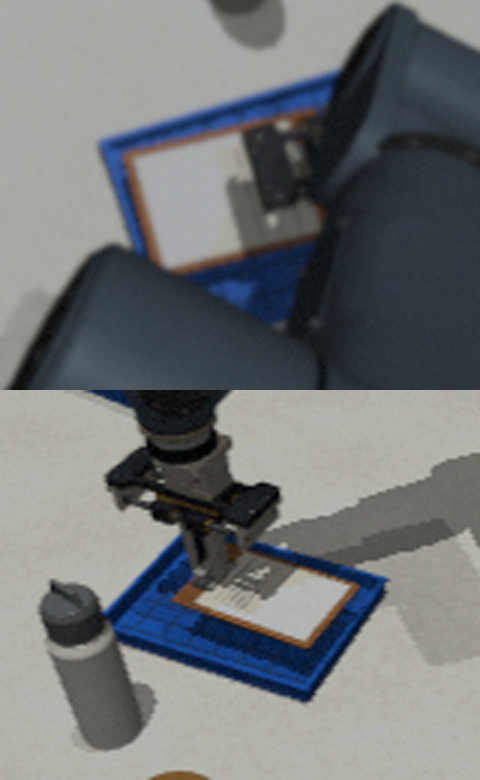

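The board hangs level and parallel over the tray, needing about 42 mm more. Then I'll descend.

Emit:
jog_arm(dp=[[0.008, 0.003, 0], [0.02, 0.007, 0], [0.032, 0.012, 0], [0.04, 0.015, 0], [0.042, 0.015, 0]], delta_rot=[[0, 0, 0], [0, 0, 0], [0, 0, 0], [0, 0, 0], [0, 0, 0]], grip=[0, 0, 0, 0, 0])

```text
time: 13.75
tcp_pos: [0.5453, -0.3287, 0.0701]
eef_rot: [[0.191, -0.982, 0.0], [-0.982, -0.191, -0.0], [0.0, -0.0, -1.0]]
ft_force: [0.2, 0.4, -0.8]
grip_width: 0.16
```

Emit:
jog_arm(dp=[[0, 0, 0.004], [0, 0, 0.012], [0, 0, 0.022], [0, 0, 0.03], [0, 0, 0.034]], delta_rot=[[0, 0, 0], [0, 0, 0], [0, 0, 0], [0, 0, 0], [0, 0, 0]], grip=[0, 0, 0, 0, 0])

```text
time: 14.25
tcp_pos: [0.5452, -0.3269, 0.0347]
eef_rot: [[0.192, -0.981, -0.001], [-0.981, -0.192, 0.001], [-0.001, 0.001, -1.0]]
ft_force: [-0.1, 0.7, -1.4]
grip_width: 0.156
```

```bash
python3 - <<'E'
from h import *
s=camera("scene");o=observe();print(o["time"],o["tcp_pos"],o["ft_force"],o["ft_torque"],o["grip_width"])
t=camera("top")
a=cv2.resize(t["frame"][140:270,290:450],None,fx=3,fy=3,interpolation=2)
b=cv2.resize(s["frame"][100:190,120:240],None,fx=4,fy=4,interpolation=2)
cv2.imwrite("pics/k.png",b)
E
```

```text
14.3 [ 0.54511642 -0.32695552  0.03454212] [-0.12205029  0.567172   -2.08509998] [-0.02441234  0.02817019  0.00643568] 0.15719799584616134
```

View pics/k.png

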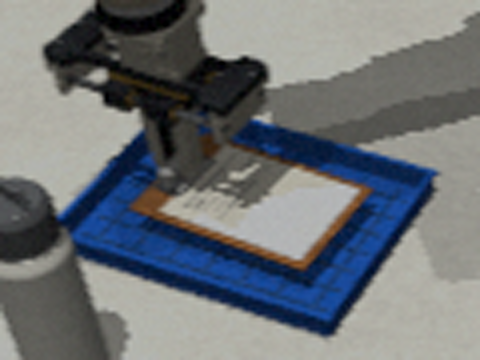

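The board is centred and level just above the tray floor. I'll lower the remaining 25 mm or so slowly.

Emit:
jog_arm(dp=[[0, 0, 0.005], [0, 0, 0.01], [0, 0, 0.015], [0, 0, 0.019], [0, 0, 0.021]], delta_rot=[[0, 0, 0], [0, 0, 0], [0, 0, 0], [0, 0, 0], [0, 0, 0]], grip=[0, 0, 0, 0, 0])

```text
time: 14.85
tcp_pos: [0.5454, -0.3274, 0.0146]
eef_rot: [[0.192, -0.981, -0.0], [-0.981, -0.192, 0.0], [-0.0, 0.0, -1.0]]
ft_force: [0.6, 0.3, -1.1]
grip_width: 0.157
```

Emit:
jog_arm(dp=[[0, 0, 0.001], [0, 0, 0.002], [0, 0, 0.003], [0, 0, 0.004], [0, 0, 0.0045]], delta_rot=[[0, 0, 0], [0, 0, 0], [0, 0, 0], [0, 0, 0], [0, 0, 0]], grip=[0, 0, 0, 0, 0])

```text
time: 15.35
tcp_pos: [0.5456, -0.3275, 0.0106]
eef_rot: [[0.192, -0.981, 0.0], [-0.981, -0.192, -0.0], [0.0, -0.0, -1.0]]
ft_force: [-0.1, -0.3, -1.3]
grip_width: 0.161
```

Emit:
jog_arm(dp=[[0, 0, 0], [0, 0, 0]], delta_rot=[[0, 0, 0], [0, 0, 0]], grip=[0, 0])

```text
time: 15.55
tcp_pos: [0.5456, -0.3275, 0.0107]
eef_rot: [[0.192, -0.981, 0.0], [-0.981, -0.192, 0.0], [0.0, -0.0, -1.0]]
ft_force: [0.3, 0.1, -1.8]
grip_width: 0.156
```

Emit:
jog_arm(dp=[[0, 0, 0.0005], [0, 0, 0.001], [0, 0, 0.001], [0, 0, 0.001]], delta_rot=[[0, 0, 0], [0, 0, 0], [0, 0, 0], [0, 0, 0]], grip=[0, 0, 0, 0])

```text
time: 15.95
tcp_pos: [0.5456, -0.3275, 0.0096]
eef_rot: [[0.192, -0.981, -0.0], [-0.981, -0.192, 0.0], [-0.0, 0.0, -1.0]]
ft_force: [0.3, 0.3, -2.3]
grip_width: 0.157
```

Emit:
jog_arm(dp=[[0, 0, 0.0003], [0, 0, 0.0006], [0, 0, 0.0006], [0, 0, 0.0006]], delta_rot=[[0, 0, 0], [0, 0, 0], [0, 0, 0], [0, 0, 0]], grip=[0, 0, 0, 0])

```text
time: 16.35
tcp_pos: [0.5456, -0.3275, 0.0091]
eef_rot: [[0.192, -0.981, 0.0], [-0.981, -0.192, -0.0], [0.0, -0.0, -1.0]]
ft_force: [-0.8, -0.1, 0.4]
grip_width: 0.161
```

Contact: the weight has come off the wrist at z = 0.0091, as predicted. I'll ease the grip, open slowly and retreat straight up.

Emit:
jog_arm(dp=[[0, 0, 0], [0, 0, 0], [0, 0, 0], [0, 0, 0], [0, 0, 0]], delta_rot=[[0, 0, 0], [0, 0, 0], [0, 0, 0], [0, 0, 0], [0, 0, 0]], grip=[0.014, 0.016, 0.02, 0.025, 0.03], squeeze=10)

```text
time: 16.85
tcp_pos: [0.5456, -0.3275, 0.009]
eef_rot: [[0.192, -0.981, -0.0], [-0.981, -0.192, 0.0], [-0.0, 0.0, -1.0]]
ft_force: [-0.3, 0.2, -0.7]
grip_width: 0.304
```

Emit:
jog_arm(dp=[[0, 0, 0], [0, 0, 0], [0, 0, -0.002], [0, 0, -0.008], [0, 0, -0.018]], delta_rot=[[0, 0, 0], [0, 0, 0], [0, 0, 0], [0, 0, 0], [0, 0, 0]], grip=[0.035, 0.035, 0.035, 0.035, 0.035])

```text
time: 17.35
tcp_pos: [0.5454, -0.3273, 0.0273]
eef_rot: [[0.192, -0.981, -0.001], [-0.981, -0.192, 0.0], [-0.001, 0.001, -1.0]]
ft_force: [0.3, -0.2, 0.4]
grip_width: 0.379
```

Emit:
jog_arm(dp=[[0, 0, -0.02], [0, 0, -0.045], [0, 0, -0.075], [0, 0, -0.11], [0, 0, -0.14]], delta_rot=[[0, 0, 0], [0, 0, 0], [0, 0, 0], [0, 0, 0], [0, 0, 0]], grip=[0.035, 0.035, 0.035, 0.035, 0.035])

```text
time: 17.85
tcp_pos: [0.5458, -0.3276, 0.1699]
eef_rot: [[0.192, -0.981, 0.001], [-0.981, -0.192, -0.001], [0.001, -0.001, -1.0]]
ft_force: [0.3, -0.2, -0.7]
grip_width: 0.378
```

Emit:
jog_arm(dp=[[0.01, 0.03, -0.01], [0.02, 0.06, -0.02], [0.03, 0.09, -0.03], [0.04, 0.12, -0.03], [0.05, 0.15, -0.03]], delta_rot=[[0, 0, 0], [0, 0, 0], [0, 0, 0], [0, 0, 0], [0, 0, 0]], grip=[0.035, 0.035, 0.035, 0.035, 0.035])

```text
time: 18.35
tcp_pos: [0.407, -0.4059, 0.1984]
eef_rot: [[0.192, -0.981, 0.001], [-0.981, -0.192, -0.001], [0.001, -0.001, -1.0]]
ft_force: [0.8, -1.5, 0.3]
grip_width: 0.377
```

Emit:
jog_arm(dp=[[0, 0.01, 0], [0, 0.01, 0], [0, 0.01, 0]], delta_rot=[[0, 0, 0], [0, 0, 0], [0, 0, 0]], grip=[0.035, 0.035, 0.035])

```text
time: 18.65
tcp_pos: [0.3989, -0.4069, 0.1975]
eef_rot: [[0.192, -0.981, 0.001], [-0.981, -0.192, -0.0], [0.0, -0.001, -1.0]]
ft_force: [-0.8, -0.0, 0.1]
grip_width: 0.374
```

```bash
python3 - <<'E'
from h import *
o=observe();print(o["time"],o["tcp_pos"],o["ft_force"],o["grip_width"],np.abs(o["qvel"]).max())
s=camera("scene")["frame"]
cv2.imwrite("pics/l.png",cv2.resize(s[80:310,90:400],None,fx=2.5,fy=2.5,interpolation=2))
E
```

```text
18.65 [ 0.39886584 -0.40686597  0.1974741 ] [-0.76189204 -0.03363184  0.0774853 ] 0.37401502742300863 0.8490386076171387
```

View pics/l.png

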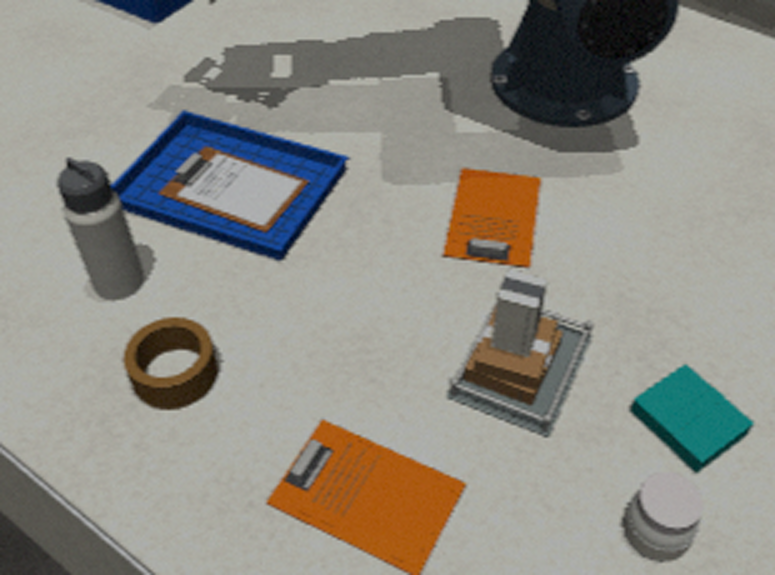

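The picture shows the board flat in the tray at (235,188), paper up. The pile stands in the stand at (515,335) and the bystanders are unmoved. I'll hand in.

```bash
python3 -c "
from station import hand_in
print(hand_in())"
```

```text
the job is handed in; nothing more can be done
None
```

I slid the clipboard out from under the boxes, laid it in the tray and handed the job in at about 18.7 s.

- **Pull:** I pinched the steel clip across its 15 mm thickness and drew the board about 134 mm along the stand's −y at 20–50 mm/s. The boxes rode up to the front rail and stayed stacked.
- **Placing:** I carried the board level to the tray and lowered it until the wrist stopped carrying its weight. That was at TCP height 9.1 mm, as predicted for the tray floor. I then opened the gripper slowly and backed straight up.
- **Last checks:** The final scene picture shows the board flat in the tray with its paper up. All three boxes stand inside the rail, the bystanders and look-alikes look unmoved, and the arm is clear of everything. Wrist forces stayed within about 4 N throughout.
- **Disagreements:** The two cameras differed by up to about 4 mm on the clip and 9 mm and 3° on the tray. Both were well inside the clearances. I only viewed the final scene from the scene camera.

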